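# Snap the cordless drawing light into its charging cradle

### The job

Pick up the cordless light bar lying on the sketch pad and push it down between the two spring clips of its charging cradle until both clips have snapped over its ends and it sits level on the rests, then let go. The cradle's bracket may stand at any height, so feel for the snap and press gently: do not ram the bar home or bend the clips, and leave the cup and the phone where they are.

Things in the scene. Friction and masses are not known exactly. Their poses are not given: they have to be found in the camera images.
- lightbar: Light bar: slim rectangular bar, aluminium with white side strips and grey wedge ends, 150 mm long (y), 22 wide (x), 26 high (z), 0.1 to 0.2 kg, lying flat on the pad. Origin: centre of its underside. Grip it across its 22 mm at mid-length. Alike both ways round.
- bar_end (a point): Middle of the bar's +y end, 75 mm along y from its origin and 13 mm up. Both ends are chamfered above and below: widest (75 mm from the middle) from 12 to 14 mm above the underside, tapering to 67 mm at the underside and at the top face.
- pad: Spiral sketch pad lying fixed on the desk, 160 x 220 x 8 mm, the light bar on top of it. Origin: centre of its underside; z up.
- cradle: Charging cradle, fixed: black foot 85 (x) x 235 (y) x 22 mm high; origin: centre of the foot's underside, y along its length. On two posts above it, centred, a grey bracket 34 x 200 mm carries two rest blocks 16 mm long at y = +-48 mm (bracket_c1 at -y, bracket_c3 at +y) and a steel spring clip at each end. The bracket holds its height under the push.
- cradle_foot (a point): Centre of the foot's top, 22 mm above the cradle's origin. The bracket's height above it is set by hand and NOT measured: the tops of the rests, where the bar's underside ends, stand 31 to 56 mm above this point. The bracket's plate lies 17 mm below the rests' tops; the clips reach 41 mm above them.
- clip_left (a joint): Outward travel (m) of the clip at the cradle's +y end: 0 empty, 0.0045 as the bar's widest part passes, about 0.002 with the bar home, bent over 0.010. Spring 1 N/mm, 2 N at 0. Its smooth round nose (8 mm thick, 30 mm wide in x) is centred 19 mm above the rests' tops; the two empty noses are 141 mm apart, 9 mm less than the bar's length.
- clip_right (a joint): Same, at the -y end. Going down, the bar's chamfers meet the noses with its underside 15 mm above the rests; the push grows to 8 to 18 N, falls as the widest part passes (7 to 5 mm above the rests), then the clips close over the upper chamfers and pull the bar down on the hard rests, where the push rises steeply. Keep it under 25 N; 45 N, clip squeeze included, is ramming.
- cup: White ceramic cup, 76 mm wide, 65 mm high, loose on the desk; to be left alone. Origin: centre of its underside.
- phone: Black phone, 148 x 72 x 8 mm, loose and flat on the desk; to be left alone. Origin: centre of its underside.
Not all that is in view belongs to the job. There is more than one size of the lightbar; the job needs the middle-sized.

How it is judged:
By the outcome, as a careful person would: the job done as asked, in the order asked, and still so for the second after the job is handed in, with the robot touching nothing.
It also fails if it takes over 69 s, if anything falls off the work surface, if the arm or the gripper's body presses on something with over 40 N, if the wrist force passes 120 N, or if a joint passes its speed limit or range.

### The arm

A 6-joint arm with a two-finger parallel gripper is mounted at the origin on the work surface. World frame = base frame: x ahead of the robot, y to its left, z up, the work surface at z = 0. Lengths are in m, angles in rad, forces in N, time in s.
With the tool pointing down it reaches from about 0.425 to 0.95 m from the base axis. Payload 3.5 kg.
Tool frame: the origin (TCP) lies at the very end of the fingers, on their centre line; the grasp point (between the pads) lies 19 mm behind it; z points along the fingers, y is the line along which they close (so a half turn about z gives the same grasp; the last joint's range is limited). The gripper opens to 85 mm and grips with 20 to 120 N. Pads are 22 mm wide; open, the fingers measure 114 mm over their backs; the gripper's body (76 mm by 85 mm) begins 54 mm behind the grasp point. The pads swing forward as they close: fully open they stand 13 mm farther back than shut.
Start: joints at [1.114, 0.286, 1.577, -0, 1.279, -0.15], TCP at [0.204, 0.643, 0.231] pointing down, gripper open.
Joint ranges: [-2.77, 2.77], [-0.9, 2.22], [0.21, 2.48], [-1.53, 4.67], [0.24, 2.81], [-2.84, 2.84]. Speed limits (rad/s): [2.79, 2.79, 3.14, 3.14, 3.14, 3.14].

### API

Orientations are given as a unit quaternion [x, y, z, w].
In Python, from plant import ctrl, optics, sign_off gives the robot as it stands.
- The arm moves only by the shell command python3 -m creep 'ROWS' [FORCE]. ROWS is JSON, a list of rows, each an object of numbers: "x", "y", "z": the shift along the tool's x, y, z in mm; "rx", "ry", "rz": the turn, a rotation vector about the tool's x, y, z in degrees; "grip": the opening, from 0 (shut) to 1 (fully open). In form: [{"x": .., "y": .., "z": .., "rx": .., "ry": .., "rz": .., "grip": ..}, ...]. A call has exactly 10 rows; each row shifts and turns the commanded pose from where the row before left it, along the tool's axes as they then stand; what a row does not reach is not made up. A row lasts 1/12 s, in which the tool goes at most 41.7 mm and 7.16 degrees, less where a joint would pass 70% of its speed; a pose out of reach is approached as far as the arm can. A call with a gripper value outside its range is refused whole. The fingers move at their own pace and stop on an object; FORCE is the grip in N (left out, the last holds). Time passes only in rows, so rows that do not move let the fingers close, or fill a call up. It gives the time, the measured TCP pose, the force, the opening and the grip force at its end, in the units of the state.
- ctrl.get_state(): the state, without advancing time (a new reading comes with each control period).
- optics.read_camera(name): name is "scene" or "top" or "wrist"; returns a dict with "color" (384x512x3 uint8, blue, green, red), "K" (3x3 intrinsics, pixels), "R" (3x3) and "t" (3): a world point X has camera coordinates R X + t. Camera axes: x right, y down, z forward; pixel columns grow to the right and rows downward; lengths in m; the calibration is good to about 2 mm. A picture is of the moment at which its call begins. There is no depth.
- sign_off(): hands the job in; it is judged then, once.
The state is a dict: "time": time; "qpos": joint angles; "dq": joint speeds; "joint_efforts": joint torques, N m; "eef_pos": TCP position; "tcp_rot": TCP orientation; "contact_force": force on the tool from outside, world axes, zero at the start; "wrist_torque": the same for the moment, N m; "opening": opening from 0.0 (shut) to 1.0 (fully open); "finger_force": force on a finger pad.
Only numpy, scipy, OpenCV 4.12 (cv2) and the standard library are available. Lean on these libraries where they do the work, as an engineer would, in place of code of your own. Each camera call takes 0.05 s, during which the arm holds its last target. There are 200 camera calls.

## Working session

There is one attempt and no reset: what is moved stays moved. The work goes in short steps, Python scripts to look and compute and a shell command to move; the robot and the scene stay as the last step left them, time stands still between calls to the robot, and variables do not carry over. Pictures are saved under pics/ and viewed, at most 10 in all, crops included, and the job is handed in when it is done.

```bash
mkdir -p pics; cat > h.py <<'E'
import numpy as np,cv2,json
from plant import ctrl,optics
def cam(n,f=None):
    c=optics.read_camera(n)
    c={k:np.array(v) for k,v in c.items()}
    if f: cv2.imwrite(f,c['color'])
    return c
def ray(c,u,v,z):
    d=c['R'].T@np.linalg.inv(c['K'])@np.array([u,v,1.]); o=-c['R'].T@c['t']
    return o+d*(z-o[2])/d[2]
def proj(c,X):
    p=c['K']@(c['R']@np.array(X)+c['t']); return p[:2]/p[2]
E
python3 - <<'E'
from h import *
import pickle
cs={n:cam(n) for n in('scene','top','wrist')}
pickle.dump(cs,open('c0.pkl','wb'))
a=cv2.resize(cs['top']['color'],(800,600),interpolation=cv2.INTER_CUBIC)
cv2.imwrite('pics/top0.png',a)
cv2.imwrite('pics/scene0.png',cv2.resize(cs['scene']['color'],(800,600),interpolation=cv2.INTER_CUBIC))
for n in cs: print(n,(-cs[n]['R'].T@cs[n]['t']).round(3),cs[n]['K'][0,0])
s=ctrl.get_state();print(s)
E
```

```text
scene [0.836 0.52  0.637] 363.74804335398045
top [0.344 0.092 1.022] 476.5758554328954
wrist [0.123 0.667 0.371] 287.610803966093
{'time': 0.15, 'qpos': array([ 1.11395124e+00,  2.87014653e-01,  1.57785981e+00,  1.31567351e-05,
        1.27863836e+00, -1.49988394e-01]), 'dq': array([ 0.00098268, -0.00338902, -0.00327699, -0.00043201, -0.00022768,
        0.00267056]), 'joint_efforts': array([ 6.84976549e-04, -4.06602108e+01, -2.93140537e+01, -1.33003396e-04,
        3.94742456e-03,  2.40837281e-06]), 'eef_pos': array([0.20361874, 0.64300233, 0.23021962]), 'tcp_rot': array([ 1.52828905e-01,  9.88252197e-01, -9.14346446e-04, -2.92866389e-04]), 'contact_force': array([ 0.73104478,  0.4506245 , -0.41678434]), 'wrist_torque': array([-0.02742561, -0.0197973 , -0.03110354]), 'finger_force': 0.0, 'opening': 1.0030135748114193}
```

View pics/top0.png

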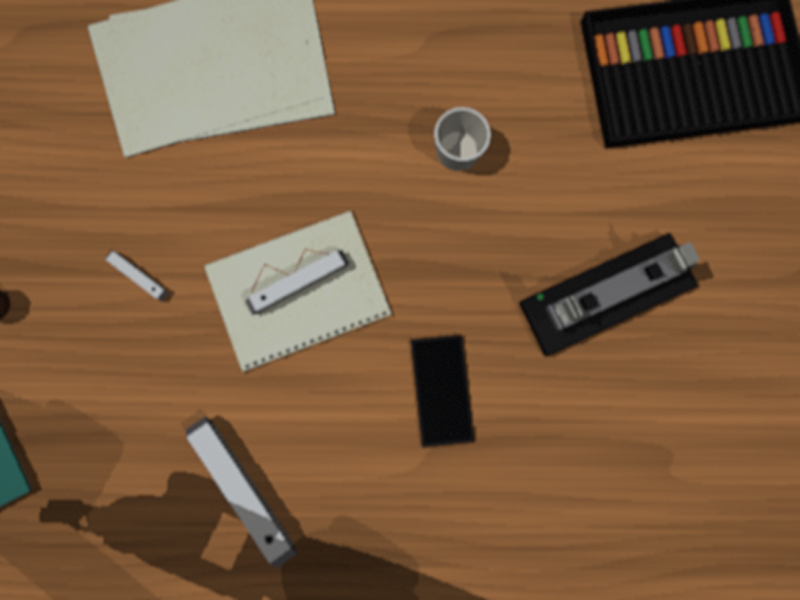

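View pics/scene0.png

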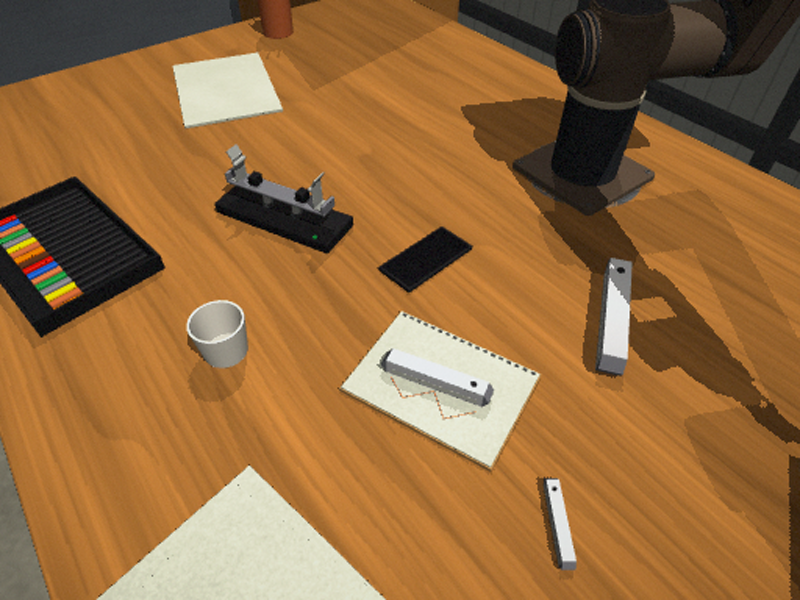

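The top view (800x600) shows three bars: on the pad (297,281), a small one (137,275) and a big one (240,490). I choose the one on the pad. The cradle is at (610,293), the phone at (443,390) and the cup at (462,138).

```bash
python3 - <<'E'
from h import *
import pickle
cs=pickle.load(open('c0.pkl','rb'))
t=cs['top'];s=cs['scene']
def crop(im,u,v,w,h,k): return cv2.resize(im[v:v+h,u:u+w],None,fx=k,fy=k,interpolation=cv2.INTER_CUBIC)
A=crop(t['color'],130,130,130,100,3)
B=crop(t['color'],325,140,130,100,3)
C=crop(s['color'],130,85,100,75,5)[:, :390]
C=crop(s['color'],132,88,97,75,4)
C=cv2.copyMakeBorder(C,0,0,0,392-C.shape[1],cv2.BORDER_CONSTANT) if C.shape[1]<390 else C
D=crop(s['color'],235,210,97,75,4)
cv2.imwrite('pics/crop1.png',np.vstack([np.hstack([A,B]),np.hstack([C[:,:390],D[:,:390]])]))
for p in[(247,303),(345,258),(107,256),(167,297),(192,427),(285,556)]: print(p,ray(t,p[0]*.64,p[1]*.64,.03).round(4))
E
```

```text
Traceback (most recent call last):
ValueError: all the input array dimensions except for the concatenation axis must match exactly, but along dimension 1, the array at index 0 has size 780 and the array at index 1 has size 778
```

```bash
python3 - <<'E'
from h import *
import pickle
cs=pickle.load(open('c0.pkl','rb'))
t=cs['top'];s=cs['scene']
def crop(im,u,v,w,h): return cv2.resize(im[v:v+h,u:u+w],(400,300),interpolation=cv2.INTER_CUBIC)
A=crop(t['color'],130,130,132,99)
B=crop(t['color'],325,140,132,99)
C=crop(s['color'],132,88,100,75)
D=crop(s['color'],235,210,100,75)
cv2.imwrite('pics/crop1.png',np.vstack([np.hstack([A,B]),np.hstack([C,D])]))
for p in[(247,303),(345,258),(107,256),(167,297),(192,427),(285,556)]: print(p,ray(t,p[0]*.64,p[1]*.64,.03).round(4))
E
```

```text
(247, 303) [0.5043 0.2734 0.03  ]
(345, 258) [0.5678 0.1426 0.03  ]
(107, 256) [0.5668 0.4654 0.03  ]
(167, 297) [0.5113 0.3812 0.03  ]
(192, 427) [0.3388 0.339  0.03  ]
(285, 556) [0.177  0.2123 0.03  ]
```

View pics/crop1.png

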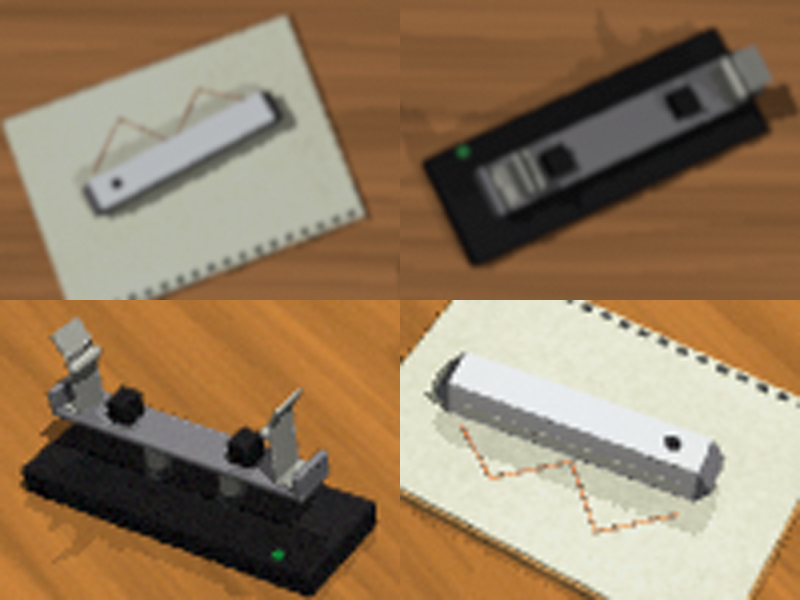

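The middle bar measures 145 mm between its wedges at z=0.03 (the others are ~100 and ~206 mm), so the choice is right. Top-view crop: the bar runs from (97,198) to (272,107). Foot corners are at (424,160), (475,265), (770,130) and (715,28). Rests are at (558,161) and (684,103).

```bash
python3 - <<'E'
from h import *
import pickle
from scipy.optimize import least_squares
cs=pickle.load(open('c0.pkl','rb'));t=cs['top'];s=cs['scene']
A=lambda u,v:(130+u*.33,130+v*.33)
B=lambda u,v:(325+(u-400)*.33,140+v*.33)
C=lambda u,v:(132+u*.25,88+(v-300)*.25)
D=lambda u,v:(235+(u-400)*.25,210+(v-300)*.25)
def W(p,q): 
    c,n=np.cos(p[2]),np.sin(p[2]); return [p[0]+c*q[0]-n*q[1],p[1]+n*q[0]+c*q[1],q[2]]
def fit(obs,p0):
    f=lambda p:np.concatenate([proj(c,W(p,q(p)))-px for c,q,px in obs])
    r=least_squares(f,p0,loss='soft_l1'); print(r.x.round(4),np.degrees(r.x[2]).round(2)); print(r.fun.reshape(-1,2).round(1).tolist() if len(r.fun)<60 else'')
    return r.x
# foot local: x ahead(up in image), y left
K=lambda *q:(lambda p:q)
obs=[(t,K(.0425,.1175,.022),B(424,160)),(t,K(-.0425,.1175,.022),B(475,265)),(t,K(-.0425,-.1175,.022),B(770,130)),(t,K(.0425,-.1175,.022),B(715,28)),
 (t,lambda p:(0,.048,p[3]),B(558,160)),(t,lambda p:(0,-.048,p[3]),B(684,102)),
 (s,lambda p:(0,.048,p[3]),C(246,436)),(s,lambda p:(0,-.048,p[3]),C(126,394))]
fit(obs,[.53,-.15,.4,.065])
obs=[(t,K(.011,.067,.034),A(91,184)),(t,K(-.011,.067,.034),A(103,212)),(t,K(-.011,-.067,.034),A(277,119)),(t,K(.011,-.067,.034),A(263,94)),
 (s,K(.011,.067,.034),D(700,473)),(s,K(-.011,.067,.034),D(712,436)),(s,K(-.011,-.067,.034),D(465,352)),(s,K(.011,-.067,.034),D(450,388))]
fit(obs,[.53,.2,.4])
E
```

```text
[ 0.5239 -0.2191  0.4368  0.077 ] 25.03
[[-1.0, -0.3], [-0.1, 1.2], [0.5, 0.5], [0.1, -1.0], [-0.1, 0.1], [0.4, -0.1], [0.0, 0.1], [-0.3, 0.2]]
[0.5344 0.2069 0.5145] 29.48
[[-0.8, -0.3], [0.0, -0.4], [-1.0, 0.0], [-1.3, -0.6], [-0.3, -1.1], [0.1, -0.4], [0.2, -0.9], [-0.4, -2.1]]
```

```bash
cat >> h.py <<'E'
from scipy.spatial.transform import Rotation as Ro
def to(x,y,z,yaw):
    "shift in tool axes (mm), turn rz (deg) to bring tool to world pos, tool y at yaw"
    s=ctrl.get_state(); R=Ro.from_quat(s['tcp_rot'])
    d=R.inv().apply(np.array([x,y,z])-s['eef_pos'])*1000
    ty=R.as_matrix()[:,1]; a=np.degrees(np.arctan2(ty[1],ty[0])); rz=-((yaw-a+90)%180-90)
    tz=R.as_matrix()[:,2]
    print('t',s['time'],'pos',s['eef_pos'].round(4),'yaw',a.round(2),'tz',tz.round(4),'F',s['contact_force'].round(2),'op',round(float(s['opening']),3)); print('shift',d.round(2),'rz',rz.round(2))
E
python3 -c "
from h import *
to(.534,.207,.17,28.5)"
```

```text
t 0.15 pos [0.2036 0.643  0.2302] yaw 72.42 tz [-9.0e-04 -1.7e-03 -1.0e+00] F [ 0.73  0.45 -0.42] op 1.003
shift [-446.67 -315.72   60.68] rz 43.92
```

```bash
python3 -m creep '[{"x":-22,"y":-16},{"x":-22,"y":-16},{"x":-22,"y":-16},{"x":-22,"y":-16},{"x":-22,"y":-16},{"x":-22,"y":-16},{"x":-22,"y":-16},{"x":-22,"y":-16},{"x":-22,"y":-16},{"x":-22,"y":-16}]' 80 && python3 -m creep '[{"x":-22,"y":-16,"z":6},{"x":-22,"y":-16,"z":6},{"x":-22,"y":-16,"z":6},{"x":-22,"y":-16,"z":6},{"x":-22,"y":-16,"z":6},{"x":-22,"y":-16,"z":6},{"x":-22,"y":-16,"z":6},{"x":-22,"y":-16,"z":6},{"x":-22,"y":-16,"z":6},{"x":-22,"y":-16,"z":6}]' && python3 -m creep '[{"rz":5,"grip":0.6},{"rz":5,"grip":0.6},{"rz":5},{"rz":5},{"rz":5},{"rz":5},{"rz":5},{"rz":5},{"rz":4},{}]'
python3 - <<'E'
from h import *
to(.534,.207,.09,28.5)
import pickle
c=cam('wrist');pickle.dump(c,open('w1.pkl','wb'))
cv2.imwrite('pics/w1.png',cv2.resize(c['color'],(800,600),interpolation=cv2.INTER_CUBIC))
p=[.5344,.2069]
for a in(25.9,29.5):
  a=np.radians(a)
  for sx,sy in((1,1),(-1,1),(-1,-1),(1,-1)):
    X=[p[0]+np.cos(a)*sx*.011-np.sin(a)*sy*.067,p[1]+np.sin(a)*sx*.011+np.cos(a)*sy*.067,.034];print((proj(c,X)/.64).round(0),end='')
E
```

```text
t 0.15 pos [0.2036 0.643  0.2302] yaw 72.42 tz [-9.0e-04 -1.7e-03 -1.0e+00] F [ 0.73  0.45 -0.42] op 1.003
shift [-446.69 -315.57  140.68] rz 43.92
[161. 638.][144. 627.][ 73. 685.][ 89. 695.][158. 636.][140. 626.][ 76. 687.][ 93. 696.]$[0]: bad value
```

View pics/w1.png

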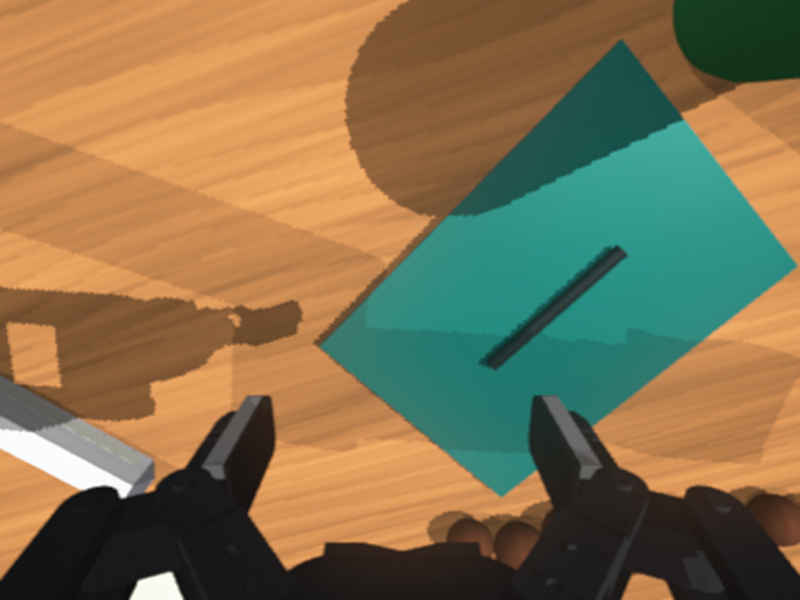

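The move was refused because every key is needed, so the wrist view still shows the teal book at the start position. I'll retype the rows in full.

```bash
python3 -m creep '[{"x":-22,"y":-16,"z":0,"rx":0,"ry":0,"rz":0,"grip":1},{"x":-22,"y":-16,"z":0,"rx":0,"ry":0,"rz":0,"grip":1},{"x":-22,"y":-16,"z":0,"rx":0,"ry":0,"rz":0,"grip":1},{"x":-22,"y":-16,"z":0,"rx":0,"ry":0,"rz":0,"grip":1},{"x":-22,"y":-16,"z":0,"rx":0,"ry":0,"rz":0,"grip":1},{"x":-22,"y":-16,"z":0,"rx":0,"ry":0,"rz":0,"grip":1},{"x":-22,"y":-16,"z":0,"rx":0,"ry":0,"rz":0,"grip":1},{"x":-22,"y":-16,"z":0,"rx":0,"ry":0,"rz":0,"grip":1},{"x":-22,"y":-16,"z":0,"rx":0,"ry":0,"rz":0,"grip":1},{"x":-22,"y":-16,"z":0,"rx":0,"ry":0,"rz":0,"grip":1}]' 80
```

```text
time: 1.03
eef_pos: [0.3657, 0.4233, 0.2311]
tcp_rot: [0.153, 0.988, -0.0, -0.0]
contact_force: [0.8, -0.2, -0.1]
opening: 1.0
finger_force: 0.0
```

```bash
python3 -m creep '[{"x":-22,"y":-16,"z":6,"rx":0,"ry":0,"rz":0,"grip":0.6},{"x":-22,"y":-16,"z":6,"rx":0,"ry":0,"rz":0,"grip":0.6},{"x":-22,"y":-16,"z":6,"rx":0,"ry":0,"rz":0,"grip":0.6},{"x":-22,"y":-16,"z":6,"rx":0,"ry":0,"rz":0,"grip":0.6},{"x":-22,"y":-16,"z":6,"rx":0,"ry":0,"rz":0,"grip":0.6},{"x":-22,"y":-16,"z":6,"rx":0,"ry":0,"rz":0,"grip":0.6},{"x":-22,"y":-16,"z":6,"rx":0,"ry":0,"rz":0,"grip":0.6},{"x":-22,"y":-16,"z":6,"rx":0,"ry":0,"rz":0,"grip":0.6},{"x":-22,"y":-16,"z":6,"rx":0,"ry":0,"rz":0,"grip":0.6},{"x":-22,"y":-16,"z":6,"rx":0,"ry":0,"rz":0,"grip":0.6}]' && python3 -m creep '[{"x":0,"y":0,"z":0,"rx":0,"ry":0,"rz":5,"grip":0.6},{"x":0,"y":0,"z":0,"rx":0,"ry":0,"rz":5,"grip":0.6},{"x":0,"y":0,"z":0,"rx":0,"ry":0,"rz":5,"grip":0.6},{"x":0,"y":0,"z":0,"rx":0,"ry":0,"rz":5,"grip":0.6},{"x":0,"y":0,"z":0,"rx":0,"ry":0,"rz":5,"grip":0.6},{"x":0,"y":0,"z":0,"rx":0,"ry":0,"rz":5,"grip":0.6},{"x":0,"y":0,"z":0,"rx":0,"ry":0,"rz":5,"grip":0.6},{"x":0,"y":0,"z":0,"rx":0,"ry":0,"rz":5,"grip":0.6},{"x":0,"y":0,"z":0,"rx":0,"ry":0,"rz":4,"grip":0.6},{"x":0,"y":0,"z":0,"rx":0,"ry":0,"rz":0,"grip":0.6}]'
python3 - <<'E'
from h import *
to(.534,.207,.09,28.5)
import pickle
c=cam('wrist');pickle.dump(c,open('w1.pkl','wb'))
cv2.imwrite('pics/w2.png',cv2.resize(c['color'],(800,600),interpolation=cv2.INTER_CUBIC))
p=[.5344,.2069]
for a in(25.9,29.5):
  a=np.radians(a)
  for sx,sy in((1,1),(-1,1),(-1,-1),(1,-1)):
    X=[p[0]+np.cos(a)*sx*.011-np.sin(a)*sy*.067,p[1]+np.sin(a)*sx*.011+np.cos(a)*sy*.067,.034];print((proj(c,X)/.64).round(0),end='')
E
```

```text
time: 1.87
eef_pos: [0.5271, 0.2043, 0.1709]
tcp_rot: [0.153, 0.988, -0.0, -0.0]
contact_force: [0.7, 0.7, 0.5]
opening: 0.602
finger_force: 0.0
time: 2.7
eef_pos: [0.5265, 0.2055, 0.1711]
tcp_rot: [0.512, 0.859, -0.0, -0.0]
contact_force: [-0.4, 0.7, -0.3]
opening: 0.598
finger_force: 0.0
t 2.7 pos [0.5265 0.2055 0.1711] yaw 28.35 tz [-4.e-04 -1.e-04 -1.e+00] F [-0.37  0.72 -0.26] op 0.598
shift [-2.26  7.38 81.1 ] rz -0.15
[439. 183.][402. 181.][394. 381.][425. 382.][432. 182.][395. 182.][400. 382.][431. 381.]
```

View pics/w2.png

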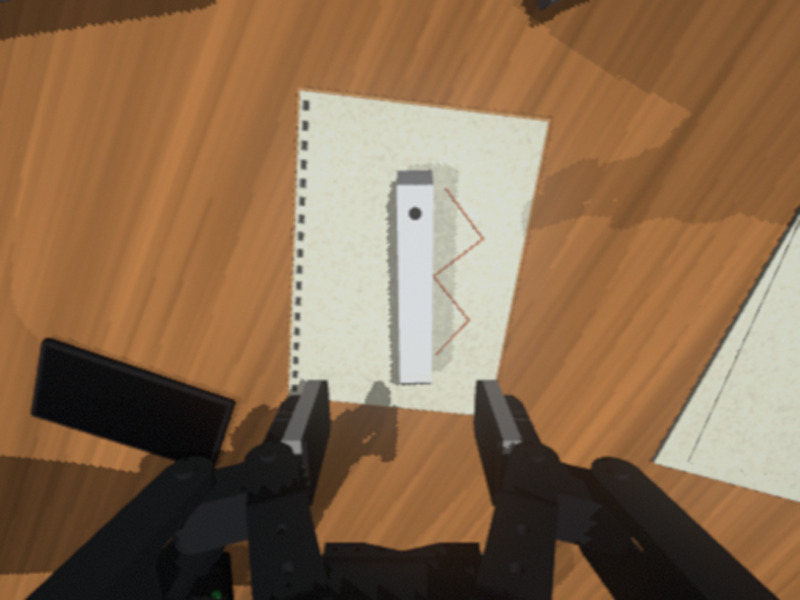

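The wrist view confirms the bar's top face at (397,184), (433,184), (431,383) and (401,383), about 1–2 px from my prediction. I'll refine from these corners and then descend.

```bash
python3 - <<'E'
from h import *
import pickle
from scipy.optimize import least_squares
c=pickle.load(open('w1.pkl','rb'))
q=[(.011,.067),(-.011,.067),(-.011,-.067),(.011,-.067)];px=np.array([(433,184),(397,184),(401,383),(431,383)])*.64
def f(p):
    a,b=np.cos(p[2]),np.sin(p[2])
    return np.concatenate([proj(c,[p[0]+a*x-b*y,p[1]+b*x+a*y,.034])-u for (x,y),u in zip(q,px)])
r=least_squares(f,[.534,.207,.5]);print(r.x.round(4),np.degrees(r.x[2]),r.fun.round(1))
to(r.x[0],r.x[1],.009,np.degrees(r.x[2]))
E
```

```text
[0.5355 0.2061 0.5091] 29.16761665776421 [ 0.3 -0.2 -0.2  0.2 -0.5  0.1  0.5 -0.1]
t 2.75 pos [0.5265 0.2055 0.1712] yaw 28.51 tz [-3.e-04 -1.e-04 -1.e+00] F [ 0.26  0.58 -0.87] op 0.602
shift [ -3.78   8.28 162.15] rz -0.66
```

```bash
python3 -m creep '[{"x":-1,"y":2.7,"z":15,"rx":0,"ry":0,"rz":-0.3,"grip":0.6},{"x":-1,"y":2.7,"z":15,"rx":0,"ry":0,"rz":-0.3,"grip":0.6},{"x":-1,"y":2.6,"z":15,"rx":0,"ry":0,"rz":0,"grip":0.6},{"x":0,"y":0,"z":15,"rx":0,"ry":0,"rz":0,"grip":0.6},{"x":0,"y":0,"z":15,"rx":0,"ry":0,"rz":0,"grip":0.6},{"x":0,"y":0,"z":15,"rx":0,"ry":0,"rz":0,"grip":0.6},{"x":0,"y":0,"z":15,"rx":0,"ry":0,"rz":0,"grip":0.6},{"x":0,"y":0,"z":15,"rx":0,"ry":0,"rz":0,"grip":0.6},{"x":0,"y":0,"z":10,"rx":0,"ry":0,"rz":0,"grip":0.6},{"x":0,"y":0,"z":0,"rx":0,"ry":0,"rz":0,"grip":0.6}]' && python3 -m creep '[{"x":0,"y":0,"z":8,"rx":0,"ry":0,"rz":0,"grip":0.6},{"x":0,"y":0,"z":8,"rx":0,"ry":0,"rz":0,"grip":0.6},{"x":0,"y":0,"z":6,"rx":0,"ry":0,"rz":0,"grip":0.6},{"x":0,"y":0,"z":4,"rx":0,"ry":0,"rz":0,"grip":0.6},{"x":0,"y":0,"z":3,"rx":0,"ry":0,"rz":0,"grip":0.6},{"x":0,"y":0,"z":2,"rx":0,"ry":0,"rz":0,"grip":0.6},{"x":0,"y":0,"z":0,"rx":0,"ry":0,"rz":0,"grip":0.6},{"x":0,"y":0,"z":0,"rx":0,"ry":0,"rz":0,"grip":0.6},{"x":0,"y":0,"z":0,"rx":0,"ry":0,"rz":0,"grip":0.6},{"x":0,"y":0,"z":0,"rx":0,"ry":0,"rz":0,"grip":0.6}]'
```

```text
time: 3.58
eef_pos: [0.5331, 0.2063, 0.0387]
tcp_rot: [0.507, 0.862, -0.002, -0.002]
contact_force: [0.3, -0.5, -0.6]
opening: 0.599
finger_force: 0.0
time: 4.42
eef_pos: [0.5354, 0.2068, 0.0107]
tcp_rot: [0.507, 0.862, 0.0, 0.0]
contact_force: [0.0, -0.2, -0.6]
opening: 0.604
finger_force: 0.0
```

```bash
python3 -m creep '[{"x":0,"y":0,"z":1,"rx":0,"ry":0,"rz":0,"grip":0.4},{"x":0,"y":0,"z":0,"rx":0,"ry":0,"rz":0,"grip":0.3},{"x":0,"y":0,"z":0,"rx":0,"ry":0,"rz":0,"grip":0},{"x":0,"y":0,"z":0,"rx":0,"ry":0,"rz":0,"grip":0},{"x":0,"y":0,"z":0,"rx":0,"ry":0,"rz":0,"grip":0},{"x":0,"y":0,"z":0,"rx":0,"ry":0,"rz":0,"grip":0},{"x":0,"y":0,"z":0,"rx":0,"ry":0,"rz":0,"grip":0},{"x":0,"y":0,"z":0,"rx":0,"ry":0,"rz":0,"grip":0},{"x":0,"y":0,"z":0,"rx":0,"ry":0,"rz":0,"grip":0},{"x":0,"y":0,"z":0,"rx":0,"ry":0,"rz":0,"grip":0}]' 80 && python3 -c "
from h import *
to(.5239,-.2191,.15,25)"
```

```text
time: 5.25
eef_pos: [0.5354, 0.2068, 0.0096]
tcp_rot: [0.507, 0.862, 0.0, 0.0]
contact_force: [-0.7, -0.0, 3.2]
opening: 0.243
finger_force: 79.8
t 5.25 pos [0.5354 0.2068 0.0096] yaw 29.02 tz [ 5.e-04  1.e-04 -1.e+00] F [-0.74 -0.01  3.16] op 0.243
shift [-366.9  -216.59 -140.4 ] rz 4.02
```

```bash
python3 -m creep '[{"x":0,"y":0,"z":-10,"rx":0,"ry":0,"rz":0,"grip":0},{"x":0,"y":0,"z":-15,"rx":0,"ry":0,"rz":0,"grip":0},{"x":0,"y":0,"z":-15,"rx":0,"ry":0,"rz":0,"grip":0},{"x":0,"y":0,"z":-20,"rx":0,"ry":0,"rz":0,"grip":0},{"x":0,"y":0,"z":-20,"rx":0,"ry":0,"rz":0,"grip":0},{"x":0,"y":0,"z":-20,"rx":0,"ry":0,"rz":0,"grip":0},{"x":0,"y":0,"z":-20,"rx":0,"ry":0,"rz":0,"grip":0},{"x":0,"y":0,"z":-20,"rx":0,"ry":0,"rz":0,"grip":0},{"x":0,"y":0,"z":-10,"rx":0,"ry":0,"rz":0,"grip":0},{"x":0,"y":0,"z":0,"rx":0,"ry":0,"rz":0,"grip":0}]' && python3 -m creep '[{"x":-10,"y":-6,"z":0,"rx":0,"ry":0,"rz":0,"grip":0},{"x":-20,"y":-12,"z":0,"rx":0,"ry":0,"rz":0,"grip":0},{"x":-20,"y":-12,"z":0,"rx":0,"ry":0,"rz":0,"grip":0},{"x":-20,"y":-12,"z":0,"rx":0,"ry":0,"rz":0,"grip":0},{"x":-20,"y":-12,"z":0,"rx":0,"ry":0,"rz":0,"grip":0},{"x":-20,"y":-12,"z":0,"rx":0,"ry":0,"rz":0,"grip":0},{"x":-20,"y":-12,"z":0,"rx":0,"ry":0,"rz":0,"grip":0},{"x":-20,"y":-12,"z":0,"rx":0,"ry":0,"rz":0,"grip":0},{"x":-20,"y":-12,"z":0,"rx":0,"ry":0,"rz":0,"grip":0},{"x":-20,"y":-12,"z":0,"rx":0,"ry":0,"rz":0,"grip":0}]' && python3 -m creep '[{"x":-20,"y":-12,"z":0,"rx":0,"ry":0,"rz":0,"grip":0},{"x":-20,"y":-12,"z":0,"rx":0,"ry":0,"rz":0,"grip":0},{"x":-20,"y":-12,"z":0,"rx":0,"ry":0,"rz":0,"grip":0},{"x":-20,"y":-12,"z":0,"rx":0,"ry":0,"rz":0,"grip":0},{"x":-20,"y":-12,"z":0,"rx":0,"ry":0,"rz":0,"grip":0},{"x":-20,"y":-12,"z":0,"rx":0,"ry":0,"rz":0,"grip":0},{"x":-20,"y":-12,"z":0,"rx":0,"ry":0,"rz":0,"grip":0},{"x":-10,"y":-5,"z":0,"rx":0,"ry":0,"rz":0,"grip":0},{"x":0,"y":0,"z":0,"rx":0,"ry":0,"rz":0,"grip":0},{"x":0,"y":0,"z":0,"rx":0,"ry":0,"rz":0,"grip":0}]'
python3 - <<'E'
from h import *
import pickle
to(.5239,-.2191,.15,25)
cs={n:cam(n) for n in('scene','top','wrist')};pickle.dump(cs,open('c2.pkl','wb'))
w=cv2.resize(cs['wrist']['color'],(400,300))
C=cv2.resize(cs['scene']['color'][60:195,100:280],(400,300),interpolation=cv2.INTER_CUBIC)
B=cv2.resize(cs['wrist']['color'][180:384,120:392],(800,600),interpolation=cv2.INTER_CUBIC)
cv2.imwrite('pics/w3.png',cv2.resize(cs['wrist']['color'],(800,600),interpolation=cv2.INTER_CUBIC))
E
```

```text
time: 6.08
eef_pos: [0.5364, 0.207, 0.162]
tcp_rot: [0.507, 0.862, 0.002, 0.002]
contact_force: [0.5, 0.9, -2.2]
opening: 0.239
finger_force: 79.4
time: 6.92
eef_pos: [0.5256, -0.0162, 0.1567]
tcp_rot: [0.507, 0.862, -0.001, -0.002]
contact_force: [-0.4, -0.6, -2.0]
opening: 0.243
finger_force: 79.4
time: 7.75
eef_pos: [0.5215, -0.1888, 0.1578]
tcp_rot: [0.508, 0.861, 0.0, -0.002]
contact_force: [-0.2, 0.4, -2.0]
opening: 0.242
finger_force: 79.3
t 7.75 pos [ 0.5215 -0.1888  0.1578] yaw 28.94 tz [-0.0025  0.0021 -1.    ] F [-0.19  0.37 -1.98] op 0.242
shift [-27.66 -12.57   7.76] rz 3.94
```

View pics/w3.png

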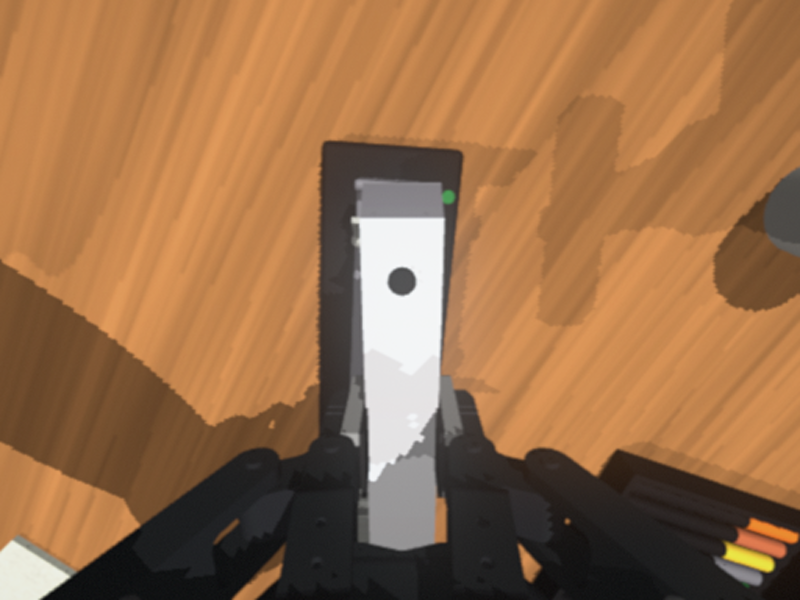

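```bash
python3 - <<'E'
from h import *
import pickle
c=pickle.load(open('c2.pkl','rb'))['wrist']; s=ctrl.get_state()
def loc(o,yaw,P): return Ro.from_euler('z',-yaw,degrees=True).apply(P-np.array([o[0],o[1],0]))*1000
F=(.5239,-.2191)
for u in[(323,142),(462,152)]: print('foot corner',loc(F,25.03,ray(c,u[0]*.64,u[1]*.64,.022)).round(1))
for u in[(360,217),(444,217),(369,547),(435,547)]: print('bar corner',loc(s['eef_pos'],28.94,ray(c,u[0]*.64,u[1]*.64,.182)).round(1))
E
```

```text
foot corner [-40.8 112.8  22. ]
foot corner [ 40.2 112.9  22. ]
bar corner [-11.9  66.2 182. ]
bar corner [  9.8  66.2 182. ]
bar corner [-12.  -44.5 182. ]
bar corner [ 10.3 -44.5 182. ]
```

```bash
python3 -m creep '[{"x":-5,"y":-2.5,"z":0,"rx":0,"ry":0,"rz":0.5,"grip":0},{"x":-5,"y":-2.5,"z":0,"rx":0,"ry":0,"rz":0.5,"grip":0},{"x":-5,"y":-2.5,"z":0,"rx":0,"ry":0,"rz":0.5,"grip":0},{"x":-5,"y":-2,"z":0,"rx":0,"ry":0,"rz":0.5,"grip":0},{"x":-4,"y":-1,"z":0,"rx":0,"ry":0,"rz":0.5,"grip":0},{"x":-4,"y":-1,"z":0,"rx":0,"ry":0,"rz":0.5,"grip":0},{"x":0,"y":0,"z":0,"rx":0,"ry":0,"rz":0.5,"grip":0},{"x":0,"y":0,"z":0,"rx":0,"ry":0,"rz":0.5,"grip":0},{"x":0,"y":0,"z":0,"rx":0,"ry":0,"rz":0,"grip":0},{"x":0,"y":0,"z":0,"rx":0,"ry":0,"rz":0,"grip":0}]'
python3 - <<'E'
from h import *
import pickle
to(.5243,-.2200,.115,25)
cs={n:cam(n) for n in('scene','top')};pickle.dump(cs,open('c3.pkl','wb'))
C=cv2.resize(cs['scene']['color'][60:160,115:235],(720,600),interpolation=cv2.INTER_CUBIC)[:,:400]
S=cv2.resize(cs['scene']['color'][70:145,125:225],(800,600),interpolation=cv2.INTER_CUBIC)
cv2.imwrite('pics/s4.png',S)
E
```

```text
time: 8.73
eef_pos: [0.5254, -0.219, 0.1592]
tcp_rot: [0.537, 0.844, 0.0, -0.0]
contact_force: [0.3, -0.3, -1.6]
opening: 0.243
finger_force: 79.4
t 8.7333 pos [ 0.5254 -0.219   0.1592] yaw 25.03 tz [-2.e-04  2.e-04 -1.e+00] F [ 0.26 -0.3  -1.59] op 0.243
shift [-0.47 -1.4  44.24] rz 0.03
```

View pics/s4.png

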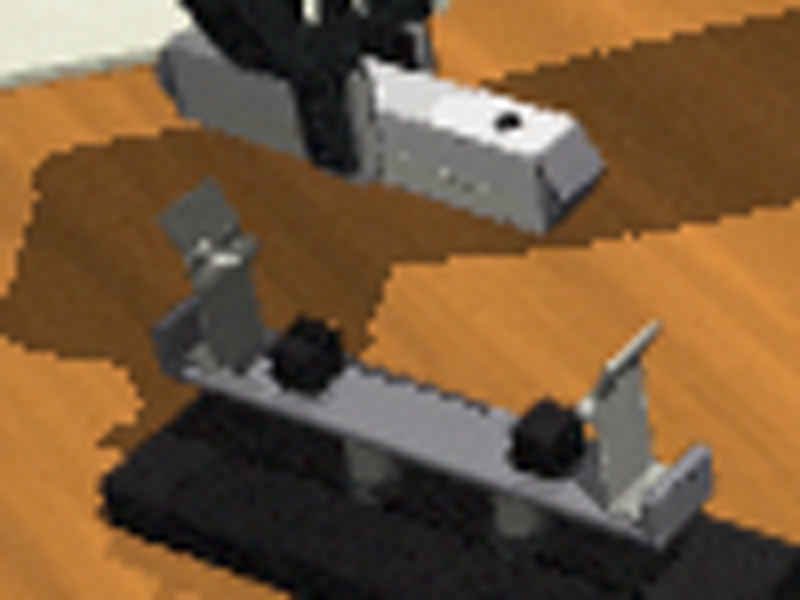

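```bash
python3 - <<'E'
from h import *
import pickle
from scipy.optimize import least_squares
c=pickle.load(open('c3.pkl','rb'))['scene']
def W(p,q):
    return Ro.from_euler('z',p[3]).apply(np.array(q)/1000)+np.array(p[:3])
P=lambda u,v:np.array([125+u/8,70+v/8])
def fit(obs,p0,free):
    p0=np.array(p0)
    def f(x):
        p=p0.copy();p[free]=x; return np.concatenate([proj(c,W(p,q))-u for q,u in obs])
    r=least_squares(f,p0[free],loss='soft_l1');print(r.x.round(4),r.fun.reshape(-1,2).round(1).tolist())
yaw=np.radians(25.03)
fit([((11,67,0),P(545,232)),((11,67,26),P(528,155)),((-11,67,26),P(575,120)),((11,-67,0),P(185,112))],[.5254,-.2190,.1576,yaw],[0,1,2])
# bracket: rests top centres + plate: bottom corners of +y plate near end (17,100,-17)
fit([((0,48,0),P(549,419)),((0,-48,0),P(309,340)),((17,100,-17),P(662,540)),((17,-100,-17),P(172,372))],[.5243,-.2200,.077,yaw],[0,1,2])
fit([((0,48,0),P(549,419)),((0,-48,0),P(309,340))],[.5243,-.2200,.077,yaw],[0,1])
E
```

```text
[ 0.5229 -0.2243  0.154 ] [[-0.3, -0.1], [0.4, -0.2], [-0.1, -0.3], [-0.1, 0.7]]
[ 0.5161 -0.235   0.0618] [[0.1, 0.4], [0.5, 0.1], [-0.2, 0.0], [-0.3, -0.7]]
[ 0.5245 -0.2166] [[0.2, 0.2], [-0.2, -0.3]]
```

```bash
python3 - <<'E'
from h import *
import pickle
from scipy.optimize import least_squares
c0=pickle.load(open('c0.pkl','rb'));sc=pickle.load(open('c3.pkl','rb'))['scene'];t=c0['top']
yaw=np.radians(25.03)
W=lambda p,q:Ro.from_euler('z',yaw).apply(np.array(q)/1000)+np.array(p)
P=lambda u,v:np.array([125+u/8,70+v/8]); B=lambda u,v:np.array([325+(u-400)*.33,140+v*.33])
bar=[((11,67,0),P(545,232)),((11,67,26),P(528,155)),((-11,67,26),P(575,120)),((11,-67,0),P(185,112))]
bias=np.mean([u-proj(sc,W([.5254,-.2190,.1576],q)) for q,u in bar],0);print('scene bias px',bias)
S=[((0,48,0),P(549,419)),((0,-48,0),P(309,340)),((17,100,-17),P(662,540)),((17,-100,-17),P(172,372))]
T=[((0,48,0),B(558,160)),((0,-48,0),B(684,102))]
F=[((42.5,117.5),B(424,160)),((-42.5,117.5),B(475,265)),((-42.5,-117.5),B(770,130)),((42.5,-117.5),B(715,28))]
for b in(0*bias,bias):
  for useF in(0,1):
    f=lambda p:np.concatenate([proj(sc,W(p,q))+b-u for q,u in S]+[proj(t,W(p,q))-u for q,u in T]+([proj(t,W([p[0],p[1],.022],(*q,0)))-u for q,u in F] if useF else []))
    r=least_squares(f,[.524,-.22,.07],loss='soft_l1');print(useF,r.x.round(4),r.cost.round(2))
for q in((0,71,19),(0,-71,19)): print(B(0,0)*0+proj(t,W([.5243,-.22,.077],q)))
E
```

```text
scene bias px [ 0.0340148  -0.00445679]
0 [ 0.5236 -0.2193  0.0746] 1.28
1 [ 0.5238 -0.2193  0.0746] 2.99
0 [ 0.5237 -0.2193  0.0745] 1.26
1 [ 0.5238 -0.2193  0.0746] 2.96
[369.79229156 195.80850607]
[433.16567434 166.7606413 ]
```

```bash
python3 -c "
from h import *
to(.5238,-.2193,.100,25)"; python3 -m creep '[{"x":0.5,"y":-1.5,"z":0,"rx":0,"ry":0,"rz":0,"grip":0},{"x":0,"y":0,"z":10,"rx":0,"ry":0,"rz":0,"grip":0},{"x":0,"y":0,"z":10,"rx":0,"ry":0,"rz":0,"grip":0},{"x":0,"y":0,"z":10,"rx":0,"ry":0,"rz":0,"grip":0},{"x":0,"y":0,"z":8,"rx":0,"ry":0,"rz":0,"grip":0},{"x":0,"y":0,"z":6,"rx":0,"ry":0,"rz":0,"grip":0},{"x":0,"y":0,"z":5,"rx":0,"ry":0,"rz":0,"grip":0},{"x":0,"y":0,"z":3,"rx":0,"ry":0,"rz":0,"grip":0},{"x":0,"y":0,"z":0,"rx":0,"ry":0,"rz":0,"grip":0},{"x":0,"y":0,"z":0,"rx":0,"ry":0,"rz":0,"grip":0}]'; python3 -c "
from h import *
to(.5238,-.2193,.095,25)"
```

```text
t 8.8333 pos [ 0.5254 -0.219   0.1593] yaw 25.04 tz [-1.e-04  1.e-04 -1.e+00] F [-0.26  0.49 -2.53] op 0.239
shift [ 0.4  -1.61 59.31] rz 0.04
time: 9.67
eef_pos: [0.524, -0.2195, 0.1074]
tcp_rot: [0.537, 0.843, -0.0, 0.0]
contact_force: [0.2, -0.9, -2.1]
opening: 0.237
finger_force: 79.3
t 9.6667 pos [ 0.524  -0.2195  0.1074] yaw 25.02 tz [ 1.e-04 -1.e-04 -1.e+00] F [ 0.23 -0.93 -2.1 ] op 0.237
shift [ 0.26 -0.13 12.39] rz 0.02
```

```bash
python3 -m creep '[{"x":0,"y":0,"z":1,"rx":0,"ry":0,"rz":0,"grip":0},{"x":0,"y":0,"z":1,"rx":0,"ry":0,"rz":0,"grip":0},{"x":0,"y":0,"z":1,"rx":0,"ry":0,"rz":0,"grip":0},{"x":0,"y":0,"z":1,"rx":0,"ry":0,"rz":0,"grip":0},{"x":0,"y":0,"z":1,"rx":0,"ry":0,"rz":0,"grip":0},{"x":0,"y":0,"z":1,"rx":0,"ry":0,"rz":0,"grip":0},{"x":0,"y":0,"z":1,"rx":0,"ry":0,"rz":0,"grip":0},{"x":0,"y":0,"z":1,"rx":0,"ry":0,"rz":0,"grip":0},{"x":0,"y":0,"z":1,"rx":0,"ry":0,"rz":0,"grip":0},{"x":0,"y":0,"z":0,"rx":0,"ry":0,"rz":0,"grip":0}]'; python3 -m creep '[{"x":0,"y":0,"z":0.5,"rx":0,"ry":0,"rz":0,"grip":0},{"x":0,"y":0,"z":0.5,"rx":0,"ry":0,"rz":0,"grip":0},{"x":0,"y":0,"z":0.5,"rx":0,"ry":0,"rz":0,"grip":0},{"x":0,"y":0,"z":0.5,"rx":0,"ry":0,"rz":0,"grip":0},{"x":0,"y":0,"z":0.5,"rx":0,"ry":0,"rz":0,"grip":0},{"x":0,"y":0,"z":0.5,"rx":0,"ry":0,"rz":0,"grip":0},{"x":0,"y":0,"z":0.5,"rx":0,"ry":0,"rz":0,"grip":0},{"x":0,"y":0,"z":0.5,"rx":0,"ry":0,"rz":0,"grip":0},{"x":0,"y":0,"z":0,"rx":0,"ry":0,"rz":0,"grip":0},{"x":0,"y":0,"z":0,"rx":0,"ry":0,"rz":0,"grip":0}]'; python3 -c "
from h import *
to(.5238,-.2193,.095,25);print(ctrl.get_state()['wrist_torque'])"
```

```text
time: 10.5
eef_pos: [0.5237, -0.2193, 0.098]
tcp_rot: [0.537, 0.843, -0.0, -0.0]
contact_force: [-0.0, -0.4, -2.4]
opening: 0.244
finger_force: 79.3
time: 11.33
eef_pos: [0.5244, -0.2199, 0.0949]
tcp_rot: [0.537, 0.843, -0.0, 0.001]
contact_force: [0.8, -2.0, -0.1]
opening: 0.243
finger_force: 79.4
t 11.3333 pos [ 0.5244 -0.2199  0.0949] yaw 25.02 tz [ 0.0013 -0.0011 -1.    ] F [ 0.83 -2.03 -0.13] op 0.243
shift [ 0.78 -0.29 -0.11] rz 0.02
[-0.12055091 -0.10046412 -0.04653427]
```

```bash
python3 -m creep '[{"x":-0.5,"y":0,"z":0,"rx":0,"ry":0,"rz":0,"grip":0},{"x":-0.5,"y":0,"z":0,"rx":0,"ry":0,"rz":0,"grip":0},{"x":0,"y":0,"z":0.5,"rx":0,"ry":0,"rz":0,"grip":0},{"x":0,"y":0,"z":0.5,"rx":0,"ry":0,"rz":0,"grip":0},{"x":0,"y":0,"z":0.5,"rx":0,"ry":0,"rz":0,"grip":0},{"x":0,"y":0,"z":0.5,"rx":0,"ry":0,"rz":0,"grip":0},{"x":0,"y":0,"z":0,"rx":0,"ry":0,"rz":0,"grip":0},{"x":0,"y":0,"z":0,"rx":0,"ry":0,"rz":0,"grip":0},{"x":0,"y":0,"z":0,"rx":0,"ry":0,"rz":0,"grip":0},{"x":0,"y":0,"z":0,"rx":0,"ry":0,"rz":0,"grip":0}]'; python3 -c "
from h import *
to(.5238,-.2193,.095,25);print(ctrl.get_state()['wrist_torque'])"
```

```text
time: 12.17
eef_pos: [0.5246, -0.2204, 0.0928]
tcp_rot: [0.537, 0.844, 0.0, 0.0]
contact_force: [0.4, -0.4, 5.2]
opening: 0.243
finger_force: 79.8
t 12.1667 pos [ 0.5246 -0.2204  0.0928] yaw 25.03 tz [ 8.e-04 -5.e-04 -1.e+00] F [ 0.43 -0.38  5.23] op 0.243
shift [ 1.38 -0.27 -2.17] rz 0.03
[-0.01787146  0.03161713 -0.01225746]
```

```bash
python3 -m creep '[{"x":0,"y":0,"z":0.5,"rx":0,"ry":0,"rz":0,"grip":0},{"x":0,"y":0,"z":0.5,"rx":0,"ry":0,"rz":0,"grip":0},{"x":0,"y":0,"z":0.5,"rx":0,"ry":0,"rz":0,"grip":0},{"x":0,"y":0,"z":0.5,"rx":0,"ry":0,"rz":0,"grip":0},{"x":0,"y":0,"z":0.5,"rx":0,"ry":0,"rz":0,"grip":0},{"x":0,"y":0,"z":0.5,"rx":0,"ry":0,"rz":0,"grip":0},{"x":0,"y":0,"z":0,"rx":0,"ry":0,"rz":0,"grip":0},{"x":0,"y":0,"z":0,"rx":0,"ry":0,"rz":0,"grip":0},{"x":0,"y":0,"z":0,"rx":0,"ry":0,"rz":0,"grip":0},{"x":0,"y":0,"z":0,"rx":0,"ry":0,"rz":0,"grip":0}]'; python3 -c "
from h import *
to(.5238,-.2193,.095,25);print(ctrl.get_state()['wrist_torque'])"
```

```text
time: 13.0
eef_pos: [0.5251, -0.2207, 0.0906]
tcp_rot: [0.537, 0.844, 0.0, 0.001]
contact_force: [-0.5, -0.1, 7.8]
opening: 0.24
finger_force: 80.3
t 13.0 pos [ 0.5251 -0.2207  0.0906] yaw 25.02 tz [ 0.0018 -0.001  -1.    ] F [-0.5  -0.14  7.84] op 0.24
shift [ 1.78 -0.58 -4.45] rz 0.02
[-0.04760545  0.0708027   0.01224571]
```

```bash
python3 -m creep '[{"x":0,"y":0,"z":0.5,"rx":0,"ry":0,"rz":0,"grip":0},{"x":0,"y":0,"z":0.5,"rx":0,"ry":0,"rz":0,"grip":0},{"x":0,"y":0,"z":0.5,"rx":0,"ry":0,"rz":0,"grip":0},{"x":0,"y":0,"z":0.5,"rx":0,"ry":0,"rz":0,"grip":0},{"x":0,"y":0,"z":0.5,"rx":0,"ry":0,"rz":0,"grip":0},{"x":0,"y":0,"z":0.5,"rx":0,"ry":0,"rz":0,"grip":0},{"x":0,"y":0,"z":0,"rx":0,"ry":0,"rz":0,"grip":0},{"x":0,"y":0,"z":0,"rx":0,"ry":0,"rz":0,"grip":0},{"x":0,"y":0,"z":0,"rx":0,"ry":0,"rz":0,"grip":0},{"x":0,"y":0,"z":0,"rx":0,"ry":0,"rz":0,"grip":0}]'; python3 -c "
from h import *
to(.5238,-.2193,.095,25);print(ctrl.get_state()['wrist_torque'])"
```

```text
time: 13.83
eef_pos: [0.5257, -0.221, 0.0886]
tcp_rot: [0.537, 0.844, 0.0, 0.002]
contact_force: [-1.5, -0.5, 10.4]
opening: 0.241
finger_force: 80.9
t 13.8333 pos [ 0.5257 -0.221   0.0886] yaw 25.03 tz [ 0.0031 -0.0019 -1.    ] F [-1.46 -0.53 10.4 ] op 0.241
shift [ 2.33 -1.   -6.38] rz 0.03
[-0.03775765  0.06681505 -0.01032681]
```

```bash
python3 -m creep '[{"x":0,"y":0,"z":0.5,"rx":0,"ry":0,"rz":0,"grip":0},{"x":0,"y":0,"z":0.5,"rx":0,"ry":0,"rz":0,"grip":0},{"x":0,"y":0,"z":0.5,"rx":0,"ry":0,"rz":0,"grip":0},{"x":0,"y":0,"z":0.5,"rx":0,"ry":0,"rz":0,"grip":0},{"x":0,"y":0,"z":0.5,"rx":0,"ry":0,"rz":0,"grip":0},{"x":0,"y":0,"z":0,"rx":0,"ry":0,"rz":0,"grip":0},{"x":0,"y":0,"z":0,"rx":0,"ry":0,"rz":0,"grip":0},{"x":0,"y":0,"z":0,"rx":0,"ry":0,"rz":0,"grip":0},{"x":0,"y":0,"z":0,"rx":0,"ry":0,"rz":0,"grip":0},{"x":0,"y":0,"z":0,"rx":0,"ry":0,"rz":0,"grip":0}]'; python3 -c "
from h import *
to(.5238,-.2193,.095,25);print(ctrl.get_state()['wrist_torque'])"
```

```text
time: 14.67
eef_pos: [0.524, -0.22, 0.0829]
tcp_rot: [0.537, 0.843, 0.0, -0.0]
contact_force: [2.7, -1.0, -1.8]
opening: 0.237
finger_force: 79.5
t 14.6667 pos [ 0.524  -0.22    0.0829] yaw 25.01 tz [-6.e-04  7.e-04 -1.e+00] F [ 2.69 -1.02 -1.78] op 0.237
shift [  0.73   0.12 -12.1 ] rz 0.01
[-0.17910052 -0.50558968 -0.03792649]
```

```bash
python3 -m creep '[{"x":0,"y":0,"z":0.4,"rx":0,"ry":0,"rz":0,"grip":0},{"x":0,"y":0,"z":0.4,"rx":0,"ry":0,"rz":0,"grip":0},{"x":0,"y":0,"z":0.4,"rx":0,"ry":0,"rz":0,"grip":0},{"x":0,"y":0,"z":0.4,"rx":0,"ry":0,"rz":0,"grip":0},{"x":0,"y":0,"z":0.4,"rx":0,"ry":0,"rz":0,"grip":0},{"x":0,"y":0,"z":0,"rx":0,"ry":0,"rz":0,"grip":0},{"x":0,"y":0,"z":0,"rx":0,"ry":0,"rz":0,"grip":0},{"x":0,"y":0,"z":0,"rx":0,"ry":0,"rz":0,"grip":0},{"x":0,"y":0,"z":0,"rx":0,"ry":0,"rz":0,"grip":0},{"x":0,"y":0,"z":0,"rx":0,"ry":0,"rz":0,"grip":0}]'; python3 -c "
from h import *
to(.5238,-.2193,.095,25);print(ctrl.get_state()['wrist_torque'])"
```

```text
time: 15.5
eef_pos: [0.5236, -0.22, 0.0809]
tcp_rot: [0.537, 0.844, -0.0, -0.001]
contact_force: [0.4, -1.5, -8.3]
opening: 0.242
finger_force: 78.7
t 15.5 pos [ 0.5236 -0.22    0.0809] yaw 25.03 tz [-1.8e-03  7.0e-04 -1.0e+00] F [ 0.4  -1.51 -8.27] op 0.242
shift [  0.58   0.51 -14.06] rz 0.03
[-0.38376985 -0.09705948 -0.0732506 ]
```

Both clips now pull the bar down (Fz is negative). I'll go on down to the rests.

```bash
python3 -m creep '[{"x":0,"y":0,"z":0.4,"rx":0,"ry":0,"rz":0,"grip":0},{"x":0,"y":0,"z":0.4,"rx":0,"ry":0,"rz":0,"grip":0},{"x":0,"y":0,"z":0.4,"rx":0,"ry":0,"rz":0,"grip":0},{"x":0,"y":0,"z":0.4,"rx":0,"ry":0,"rz":0,"grip":0},{"x":0,"y":0,"z":0.4,"rx":0,"ry":0,"rz":0,"grip":0},{"x":0,"y":0,"z":0,"rx":0,"ry":0,"rz":0,"grip":0},{"x":0,"y":0,"z":0,"rx":0,"ry":0,"rz":0,"grip":0},{"x":0,"y":0,"z":0,"rx":0,"ry":0,"rz":0,"grip":0},{"x":0,"y":0,"z":0,"rx":0,"ry":0,"rz":0,"grip":0},{"x":0,"y":0,"z":0,"rx":0,"ry":0,"rz":0,"grip":0}]'; python3 -c "
from h import *
to(.5238,-.2193,.095,25);print(ctrl.get_state()['wrist_torque'])"
```

```text
time: 16.33
eef_pos: [0.5244, -0.2202, 0.0799]
tcp_rot: [0.537, 0.843, 0.0, 0.0]
contact_force: [-0.1, -2.5, -4.7]
opening: 0.243
finger_force: 78.8
t 16.3333 pos [ 0.5244 -0.2202  0.0799] yaw 25.02 tz [ 2.e-04 -0.e+00 -1.e+00] F [-0.06 -2.5  -4.66] op 0.243
shift [  1.11  -0.15 -15.08] rz 0.02
[-0.23704055  0.01036206  0.02509383]
```

```bash
python3 -m creep '[{"x":0,"y":0,"z":0.4,"rx":0,"ry":0,"rz":0,"grip":0},{"x":0,"y":0,"z":0.4,"rx":0,"ry":0,"rz":0,"grip":0},{"x":0,"y":0,"z":0.4,"rx":0,"ry":0,"rz":0,"grip":0},{"x":0,"y":0,"z":0.4,"rx":0,"ry":0,"rz":0,"grip":0},{"x":0,"y":0,"z":0,"rx":0,"ry":0,"rz":0,"grip":0},{"x":0,"y":0,"z":0,"rx":0,"ry":0,"rz":0,"grip":0},{"x":0,"y":0,"z":0,"rx":0,"ry":0,"rz":0,"grip":0},{"x":0,"y":0,"z":0,"rx":0,"ry":0,"rz":0,"grip":0},{"x":0,"y":0,"z":0,"rx":0,"ry":0,"rz":0,"grip":0},{"x":0,"y":0,"z":0,"rx":0,"ry":0,"rz":0,"grip":0}]'; python3 -c "
from h import *
to(.5238,-.2193,.095,25);print(ctrl.get_state()['wrist_torque'])
c=cam('scene')
cv2.imwrite('pics/s5.png',cv2.resize(c['color'][70:145,125:225],(800,600),interpolation=cv2.INTER_CUBIC))"
```

```text
time: 17.17
eef_pos: [0.5246, -0.2203, 0.0786]
tcp_rot: [0.537, 0.843, 0.0, 0.0]
contact_force: [0.4, -0.3, 0.5]
opening: 0.237
finger_force: 79.4
t 17.1667 pos [ 0.5246 -0.2203  0.0786] yaw 25.02 tz [ 6.e-04 -1.e-04 -1.e+00] F [ 0.4  -0.32  0.48] op 0.237
shift [  1.24  -0.3  -16.35] rz 0.02
[ 0.09693462 -0.01736541  0.03245063]
```

View pics/s5.png

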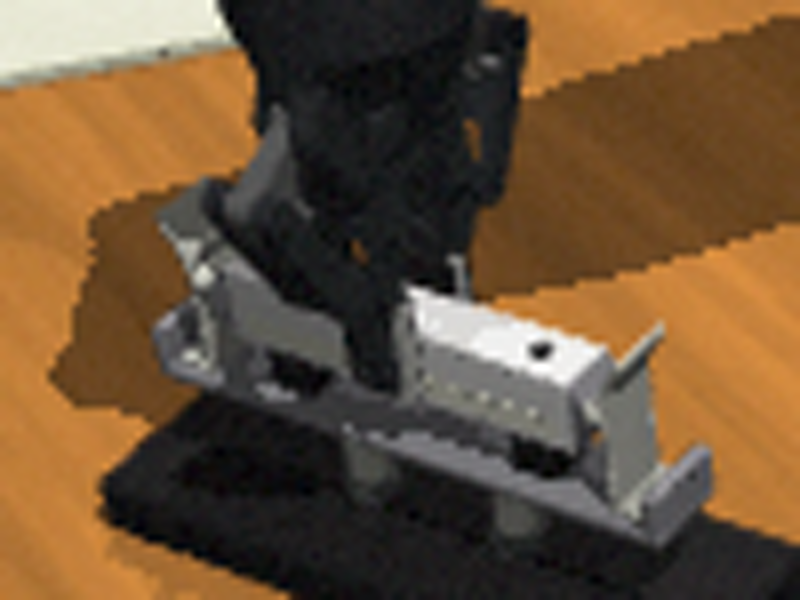

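Bar is down between the clips, the rests visible at (300,370) and (540,455). The push is still about zero, so I'll press a bit more until it rises.

```bash
python3 -m creep '[{"x":0,"y":0,"z":0.4,"rx":0,"ry":0,"rz":0,"grip":0},{"x":0,"y":0,"z":0.4,"rx":0,"ry":0,"rz":0,"grip":0},{"x":0,"y":0,"z":0.4,"rx":0,"ry":0,"rz":0,"grip":0},{"x":0,"y":0,"z":0,"rx":0,"ry":0,"rz":0,"grip":0},{"x":0,"y":0,"z":0,"rx":0,"ry":0,"rz":0,"grip":0},{"x":0,"y":0,"z":0,"rx":0,"ry":0,"rz":0,"grip":0},{"x":0,"y":0,"z":0,"rx":0,"ry":0,"rz":0,"grip":0},{"x":0,"y":0,"z":0,"rx":0,"ry":0,"rz":0,"grip":0},{"x":0,"y":0,"z":0,"rx":0,"ry":0,"rz":0,"grip":0},{"x":0,"y":0,"z":0,"rx":0,"ry":0,"rz":0,"grip":0}]'; python3 -c "
from h import *
to(.5238,-.2193,.095,25);print(ctrl.get_state()['wrist_torque'])"
```

```text
time: 18.05
eef_pos: [0.5246, -0.2203, 0.0786]
tcp_rot: [0.537, 0.844, 0.0, 0.0]
contact_force: [-2.8, 2.6, 8.1]
opening: 0.238
finger_force: 80.6
t 18.05 pos [ 0.5246 -0.2203  0.0786] yaw 25.03 tz [ 1.e-04  1.e-04 -1.e+00] F [-2.77  2.56  8.1 ] op 0.238
shift [  1.26  -0.32 -16.36] rz 0.03
[ 0.40988817  0.48142273 -0.01221742]
```

Hard stop at z=0.0786 with about 10 N push, so the bar is on the rests. I'll relax the push, open, and look.

```bash
python3 -m creep '[{"x":0,"y":0,"z":-0.6,"rx":0,"ry":0,"rz":0,"grip":0},{"x":0,"y":0,"z":-0.3,"rx":0,"ry":0,"rz":0,"grip":0},{"x":0,"y":0,"z":0,"rx":0,"ry":0,"rz":0,"grip":0.3},{"x":0,"y":0,"z":0,"rx":0,"ry":0,"rz":0,"grip":0.4},{"x":0,"y":0,"z":0,"rx":0,"ry":0,"rz":0,"grip":0.5},{"x":0,"y":0,"z":0,"rx":0,"ry":0,"rz":0,"grip":0.6},{"x":0,"y":0,"z":0,"rx":0,"ry":0,"rz":0,"grip":0.6},{"x":0,"y":0,"z":0,"rx":0,"ry":0,"rz":0,"grip":0.6},{"x":0,"y":0,"z":0,"rx":0,"ry":0,"rz":0,"grip":0.6},{"x":0,"y":0,"z":0,"rx":0,"ry":0,"rz":0,"grip":0.6}]' && python3 -m creep '[{"x":0,"y":0,"z":-5,"rx":0,"ry":0,"rz":0,"grip":0.6},{"x":0,"y":0,"z":-10,"rx":0,"ry":0,"rz":0,"grip":0.6},{"x":0,"y":0,"z":-15,"rx":0,"ry":0,"rz":0,"grip":0.6},{"x":0,"y":0,"z":-15,"rx":0,"ry":0,"rz":0,"grip":0.6},{"x":0,"y":0,"z":-15,"rx":0,"ry":0,"rz":0,"grip":0.6},{"x":0,"y":0,"z":-15,"rx":0,"ry":0,"rz":0,"grip":0.6},{"x":0,"y":0,"z":-15,"rx":0,"ry":0,"rz":0,"grip":0.6},{"x":0,"y":0,"z":-10,"rx":0,"ry":0,"rz":0,"grip":0.6},{"x":0,"y":0,"z":0,"rx":0,"ry":0,"rz":0,"grip":0.6},{"x":0,"y":0,"z":0,"rx":0,"ry":0,"rz":0,"grip":0.6}]'; python3 -c "
from h import *
to(.5238,-.2193,.095,25)
c=cam('scene')
S=cv2.resize(c['color'][70:145,125:225],(800,600),interpolation=cv2.INTER_CUBIC)
cv2.imwrite('pics/s6.png',S)"
```

```text
time: 18.88
eef_pos: [0.5243, -0.2203, 0.0779]
tcp_rot: [0.537, 0.843, -0.0, 0.0]
contact_force: [0.3, 0.2, -0.1]
opening: 0.596
finger_force: 0.0
time: 19.72
eef_pos: [0.5247, -0.2205, 0.1789]
tcp_rot: [0.537, 0.843, -0.0, 0.001]
contact_force: [0.1, 0.2, -0.4]
opening: 0.601
finger_force: 0.0
t 19.7167 pos [ 0.5247 -0.2205  0.1789] yaw 25.02 tz [ 0.0016 -0.0011 -1.    ] F [ 0.08  0.23 -0.45] op 0.601
shift [ 1.6  -0.36 83.91] rz 0.02
```

View pics/s6.png

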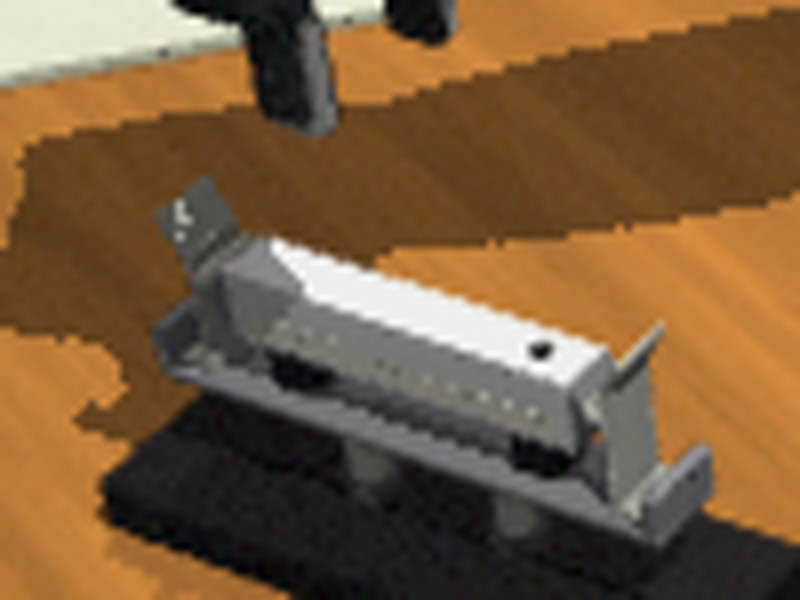

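```bash
python3 -c "
from h import *
c=cam('scene')
for z in(.074,.077):
  for q in((11,67,26),(-11,67,26),(11,-67,26),(-11,-67,26),(11,67,0),(11,-67,0)):
    X=Ro.from_euler('z',25.03,degrees=True).apply(np.array(q)/1000)+np.array([.5243,-.2203,z]);print(((proj(c,X)-[125,70])*8).round(),end='')
  print()
S=cv2.resize(c['color'][80:130,140:206],(792,600),interpolation=cv2.INTER_CUBIC)
S=cv2.convertScaleAbs(S,alpha=1.6,beta=20);cv2.imwrite('pics/s7.png',S)"
```

```text
[567. 391.][606. 353.][222. 274.][264. 240.][576. 459.][238. 341.]
[566. 383.][605. 345.][220. 266.][263. 232.][575. 451.][236. 334.]
```

View pics/s7.png

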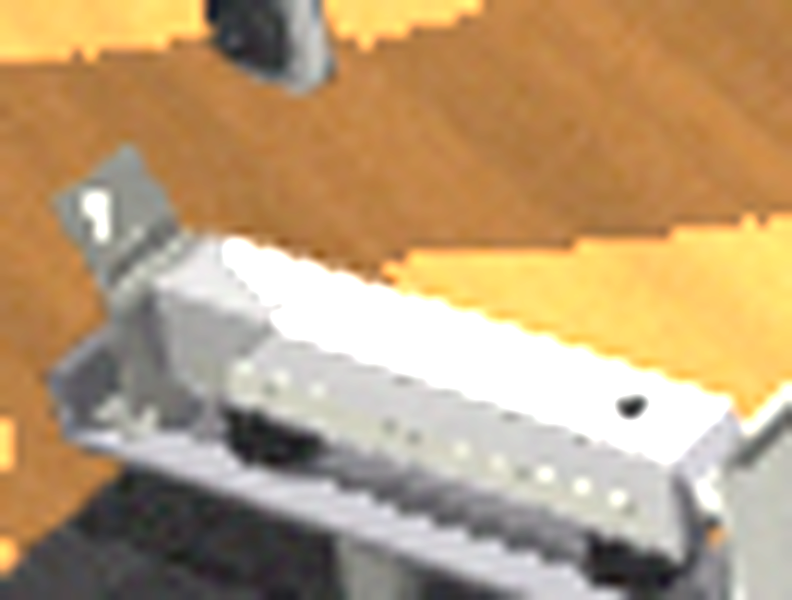

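In the brightened close-up the bar's top near corners, (155,283) and (670,462), match a level bar at the rest height, with both clips over the wedges. The gripper is clear, so I'm handing in.

```bash
python3 -c "
from plant import sign_off
print(sign_off())"
```

```text
the job is handed in; nothing more can be done
None
```

The middle-sized light bar sits level on the cradle's rests with both clips snapped over its ends; the highest push I read was about 13 N, and I released it and handed the job in at about 20 s, with the arm kept well clear of the cup and phone.

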